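# Clear the catch and close the phone vise's hold-down bar

## Task

Someone left the little speaker module on top of the catch of the phone vise, under the lamp. Take it off and set it down the right way up in the steel parts tray without dropping it, then swing the vise's steel hold-down bar over the phone until it rests fully home in the catch. Do not bump the lamp hard, and leave the other things on the counter where they are.

Things in the scene. Friction and masses are not known exactly. Their poses are not given: they have to be found in the camera images.
- vise: Black plastic phone vise fixed to the counter, base 140 (x) x 170 (y) x 14 high, holding a dark phone (148 along x, 72 wide, top 26 high) between jaws 32 high. Origin on the counter under the phone's middle; at yaw 0 x points away from the robot, y left, z up. In its frame: hinge at y = +62, catch at y = -62, round clamp knob (30 across, 10 to 40 high) at x = -35, y = 78 to 92.
- catch (a point): Centre of the floor of the catch's notch, 44 above the counter. The catch is a black block 44 (along the vise's x) x 20 (along y) with a notch 18 wide (x) and 8 deep, open along y; its two cheeks are 52 high. The speaker module starts on top of the cheeks.
- hinge (a point): Point on the hinge axis of the hold-down bar, 48 above the counter, at vise y = +62; the axis runs along the vise's x. Two ears 58 high flank it at x = +-8.5 to 14.5.
- bar (a joint): Angle of the hold-down bar: 0 = closed, lying level along the vise's -y from the hinge, home in the catch; it grows as the bar swings up: 1.57 = upright, more = leaning outward to +y; limit 2.2. A stiff hinge (about 0.1 N m) keeps the bar wherever it is left. Starts at 1.6 to 2.0.
- bar_end (a point): Middle of the free end face of the hold-down bar, 142 from the hinge axis. The bar is a steel flat 14 wide (vise x) and 10 thick, centred on the hinge axis, with a rubber pad (16 across, reaching 22 from the bar's centre line, 62 from the hinge) on the side facing the phone. Closed, its top is 54 above the counter, 2 above the cheeks.
- lamp: Lamp fixed to the vise, origin and axes as vise. Its aluminium light bar, x -8 to 16, y -115 to 0, underside 199 high, hangs over the catch; a 10 mm rod holds it, upright at x = 68, y = -68, then running forward at 213 high. An upright gripper cannot reach the catch under it: come in tilted 25 to 45 degrees, the gripper's body leaning back to the vise's -x.
- speaker: Grey plastic speaker module, loose, 34 (its x) x 28 (its y) x 22 high, about 30 g, with a dark round grille on top. Origin at the centre of its underside, z up. It starts on the cheeks of the catch (underside 52 above the counter), its x nearly along the vise's x.
- tray_in (a point): Centre of the inner floor (3 above the counter) of the steel parts tray, an open rectangular tray 130 (x) x 110 (y) x 22 high with 3 mm walls, fixed, left or right of the vise; axes along its sides.
- jar: Bystander: small glass jar with a screw lid, 64 across, 75 high; origin at the centre of its underside. Stands beyond the vise from the tray.
- tweezer: Bystander: stainless tweezer, 125 long (x), 12 wide, 8 high, flat on the counter; origin near its middle.
- pick: Bystander: flat red plastic pick, 100 long (x, from -50 to 50), 12 wide, 5 high; origin near its middle.
- driver: Bystander: screwdriver, 150 long (x), lying behind the vise.
- matchbox: Bystander: cardboard matchbox 55 x 36 x 16 high behind the vise; origin at the centre of its underside.
- mug: Bystander: white mug, 80 across, 90 high, handle at its +y; origin at the centre of its underside.
Things that resemble listed ones, but are neither listed nor needed, are in the scene too. Leave any purple look-alike of the vise alone.

How it is judged:
By the outcome, as a careful person would: the job done as asked, in the order asked, and still so for the second after the job is handed in, with the robot touching nothing.
It also fails if it takes over 61 s, if anything falls off the work surface, if the arm or the gripper's body presses on something with over 40 N, if the wrist force passes 120 N, or if a joint passes its speed limit or range.

## Robot

A 7-joint arm with a two-finger parallel gripper is mounted at the origin on the work surface. World frame = base frame: x ahead of the robot, y to its left, z up, the work surface at z = 0. Lengths are in m, angles in rad, forces in N, time in s.
With the tool pointing down it reaches from about 0.4 to 0.85 m from the base axis. Payload 4.4 kg.
Tool frame: the origin (TCP) lies on the centre line of the jaws, within the pads' length; the fingertips stand 19 mm ahead of it and the grasp point (between the pads) is the TCP; z points along the fingers, y is the line along which they close (so a half turn about z gives the same grasp; the last joint's range is limited). The gripper opens to 94 mm and grips with 3 to 60 N. Pads are 16 mm wide; open, the fingers measure 119 mm over their backs; the gripper's body (75 mm by 177 mm) begins 78 mm behind the grasp point.
Start: joints at [-1.373, 0.628, 0.038, 1.517, -0.027, 0.996, -0.02], TCP at [0.169, 0.628, 0.224] pointing down, gripper open.
Joint ranges: [-3.06, 3.06], [-0.37, 2.12], [-1.25, 1.32], [0.18, 2.47], [-1.1, 4.24], [0.23, 1.98], [-2.94, 2.94]. Speed limits (rad/s): [2.57, 2.57, 3.14, 3.14, 3.14, 3.14, 3.14].

## Interface

Orientations are given as [roll, pitch, yaw] about the fixed x, y, z axes, in that order (R = Rz(yaw) Ry(pitch) Rx(roll)).
In Python, from rig import telemetry, camera, workorder gives the robot as it stands.
- The arm moves only by the shell command python3 -m crank 'ROWS' [OPENING] [FORCE]. ROWS is JSON, a list of rows, each a list of 4 numbers: the shift along the world's x, y, z in m, then the turn about the world's z in rad. In form: [[x, y, z, twist], ...]. A call has exactly 8 rows; each row shifts and turns the commanded pose from where the row before left it; what a row does not reach is not made up. A row lasts 1/12 s, in which the tool goes at most 41.7 mm and 7.16 degrees, less where a joint would pass 70% of its speed; a pose out of reach is approached as far as the arm can. A call is refused whole if a number of a shift passes 0.0417 or a number of a turn 0.125, either way. A call with a gripper value outside its range is refused whole. OPENING is the opening, from 0 (shut) to 1 (fully open), set as the call begins (- or left out, the last holds). The fingers move at their own pace and stop on an object; FORCE is the grip in N (left out, the last holds). Time passes only in rows, so rows that do not move let the fingers close, or fill a call up. It gives the time, the measured TCP pose, the force, the opening and the grip force at its end, in the units of the state.
- telemetry.read_state(): the state, without advancing time (a new reading comes with each control period).
- camera(name): name is "scene" or "side" or "wrist"; returns a dict with "frame" (480x640x3 uint8, red, green, blue), "vfov" (degrees; the focal length in pixels is half the picture's height over the tangent of half this angle, whatever the lens; pixels are square), "cx", "cy" (the principal point, pixels), "xyz" and "attitude" of the camera in the world; the wrist camera has in their place "tool_from_camera" (4x4, takes a point from camera to tool coordinates, whose origin is the TCP and whose axes are the flange's). Camera axes: x right, y down, z forward; pixel columns grow to the right and rows downward; lengths in m; the calibration is good to about 2 mm. A picture is of the moment at which its call begins: read the wrist's pose just before it. There is no depth.
- workorder.job_done(): hands the job in; it is judged then, once.
The state is a dict: "t": time; "qpos": joint angles; "qvel": joint speeds; "joint_torque": joint torques, N m; "tcp_pos": TCP position; "orientation": TCP orientation; "wrist_force": force on the tool from outside, world axes, zero at the start; "wrist_torque": the same for the moment, N m; "finger_gap": opening from 0.0 (shut) to 1.0 (fully open); "finger_force": force on a finger pad.
Only numpy, scipy, OpenCV 4.12 (cv2) and the standard library are available. Lean on these libraries where they do the work, as an engineer would, in place of code of your own. Each camera call takes 0.05 s, during which the arm holds its last target. There are 200 camera calls.

## Working session

There is one attempt and no reset: what is moved stays moved. The work goes in short steps, Python scripts to look and compute and a shell command to move; the robot and the scene stay as the last step left them, time stands still between calls to the robot, and variables do not carry over. Pictures are saved under pics/ and viewed, at most 10 in all, crops included, and the job is handed in when it is done.

```bash
ls; mkdir -p pics
python3 - <<'E'
from rig import telemetry,camera
import cv2,numpy as np
s=telemetry.read_state();print({k:np.round(v,3).tolist() for k,v in s.items()})
for n in("scene","side","wrist"):
    c=camera(n);cv2.imwrite(f"pics/{n}0.png",c["frame"][:,:,::-1])
    print(n,{k:np.round(v,4).tolist() for k,v in c.items() if k!="frame"})
E
python3 -m crank --help | head -30
```

```text
pics
{'t': 0.0, 'qpos': [-1.373, 0.629, 0.038, 1.518, -0.027, 0.996, -0.02], 'qvel': [0.0, -0.0, 0.001, 0.001, -0.002, -0.001, 0.002], 'joint_torque': [0.0, -54.975, 1.144, -18.664, -0.052, 0.024, 0.0], 'tcp_pos': [0.169, 0.627, 0.224], 'orientation': [-3.14, 0.0, 2.878], 'wrist_force': [-0.468, 0.329, -0.034], 'wrist_torque': [0.025, -0.016, -0.038], 'finger_force': 0.0, 'finger_gap': 1.003}
scene {'vfov': 46.5354, 'cx': 321.3618, 'cy': 234.6413, 'xyz': [1.1399, 0.0939, 0.9817], 'attitude': [-2.5434, -0.0105, 1.7114]}
side {'vfov': 46.9306, 'cx': 320.5548, 'cy': 241.5207, 'xyz': [0.0953, -0.8998, 0.9213], 'attitude': [-2.2803, 0.0143, -0.4573]}
wrist {'vfov': 67.4623, 'cx': 313.024, 'cy': 241.4006, 'tool_from_camera': [[-0.0002, -0.971, -0.239, 0.0689], [1.0, -0.0001, -0.0004, -0.0001], [0.0003, -0.239, 0.971, -0.1601], [0.0, 0.0, 0.0, 1.0]]}invalid input: not JSON, or not a number
```

View pics/scene0.png

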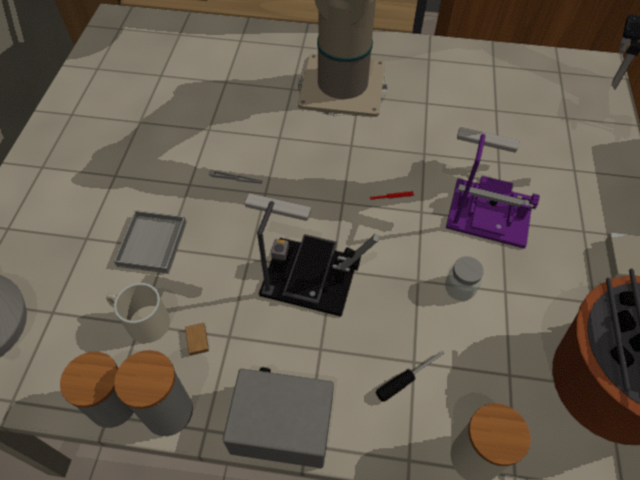

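View pics/side0.png

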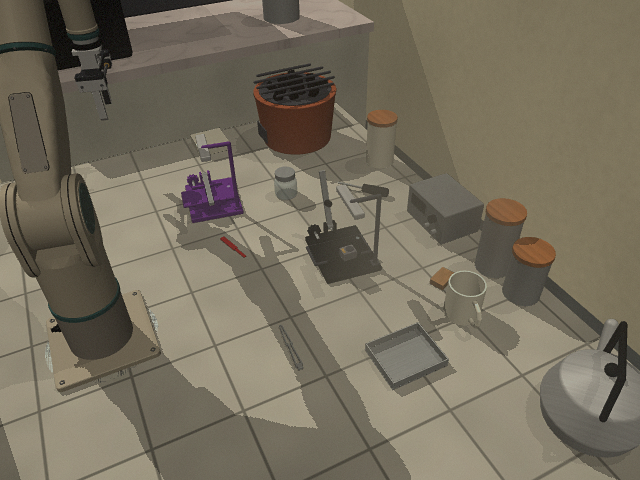

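```bash
cat > h.py <<'E'
import numpy as np,cv2
from scipy.spatial.transform import Rotation as Ro
from rig import telemetry,camera
def cam(n):
    s=telemetry.read_state();c=camera(n);f=240/np.tan(np.radians(c["vfov"])/2)
    if n=="wrist":
        T=np.eye(4);T[:3,:3]=Ro.from_euler("xyz",s["orientation"]).as_matrix();T[:3,3]=s["tcp_pos"]
        M=T@np.array(c["tool_from_camera"]);R,p=M[:3,:3],M[:3,3]
    else: R,p=Ro.from_euler("xyz",c["attitude"]).as_matrix(),np.array(c["xyz"])
    return dict(img=c["frame"][:,:,::-1].copy(),f=f,c=np.array([c["cx"],c["cy"]]),R=R,p=p)
def ray(c,uv):
    d=c["R"]@np.array([(uv[0]-c["c"][0])/c["f"],(uv[1]-c["c"][1])/c["f"],1]);return d/np.linalg.norm(d)
def plane(c,uv,z):
    d=ray(c,uv);return c["p"]+d*(z-c["p"][2])/d[2]
def proj(c,P):
    q=c["R"].T@(np.asarray(P,float)-c["p"]);return c["c"]+c["f"]*q[:2]/q[2]
def tri(a,ua,b,ub):
    da,db=ray(a,ua),ray(b,ub);A=np.stack([da,-db],1);t=np.linalg.lstsq(A,b["p"]-a["p"],rcond=None)[0]
    P,Q=a["p"]+t[0]*da,b["p"]+t[1]*db;return (P+Q)/2,np.linalg.norm(P-Q)
E
python3 - <<'E'
from h import *
a=cam("scene");b=cam("side")
A=cv2.resize(a["img"][185:325,235:395],None,fx=2.5,fy=2.5,interpolation=cv2.INTER_CUBIC)
B=cv2.resize(b["img"][160:300,290:450],None,fx=2.5,fy=2.5,interpolation=cv2.INTER_CUBIC)
cv2.imwrite("pics/crop1.png",np.hstack([A,B]))
E
```

```text
(no output)
```

View pics/crop1.png

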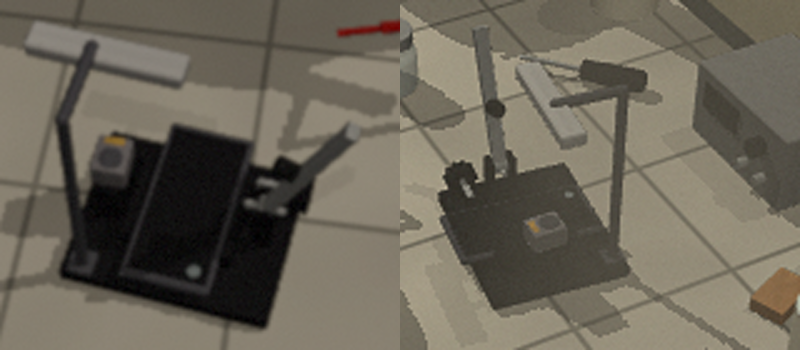

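Scene picture: black vise at (310,270) with the grey speaker on its catch at (280,249), light bar at (278,206), tray at (150,242). Look-alikes: the purple vise (490,210) with its own bar (488,140), the grey radio (280,410), the matchbox (197,338). The crop shows a grey block with a dark round grille (and an orange patch) on the black vise's catch, which is the one wanted. The bar end is at about (376,237).

Run:
```python
from h import *
a=cam("scene");b=cam("side")
S=lambda x,y:(235+x/2.5,185+y/2.5)
D=lambda x,y:(290+(x-400)/2.5,160+y/2.5)
print("spk",tri(a,S(110,157),b,D(548,226)),plane(a,S(110,157),.074),plane(b,D(548,226),.074))
for n,u in dict(mxmy=(495,307),pxmy=(630,272),pxpy=(565,165),mxpy=(440,198)).items():print(n,plane(b,D(*u),.008))
for n,u in dict(pxmy=(62,275),pxpy=(265,327)).items():print("sc",n,plane(a,S(*u),.005))
print("barend",tri(a,S(352,130),b,D(481,29)))
print("lightbar -y/+y ends (under/top 0.205)",plane(a,S(28,42),.207),plane(a,S(187,72),.207), plane(b,D(530,63),.207),plane(b,D(573,143),.207))
print("tray scene",[plane(a,u,.022).round(3) for u in((137,213),(185,215),(167,271),(116,265))])
print("tray side",[plane(b,u,.022).round(3) for u in((366,350),(418,324),(447,354),(390,384))])
print("jar",plane(a,(468,262),.075),"pick",plane(a,(391,196),0),"tw",plane(a,(236,177),0))
```

```text
spk (array([ 0.56696467, -0.06170935,  0.06943065]), np.float64(0.002586730113646336)) [ 0.56873415 -0.06011703  0.074     ] [ 0.56507445 -0.06746592  0.074     ]
mxmy [ 0.50344323 -0.08023453  0.008     ]
pxmy [ 0.63984447 -0.09670254  0.008     ]
pxpy [0.66334693 0.07389352 0.008     ]
mxpy [0.52421358 0.08538051 0.008     ]
sc pxmy [ 0.63980366 -0.08900575  0.005     ]
sc pxpy [0.66135924 0.07475706 0.005     ]
barend (array([0.58764379, 0.11862051, 0.1754643 ]), np.float64(0.004134985240822366))
lightbar -y/+y ends (under/top 0.205) [ 0.56668845 -0.11162797  0.207     ] [0.57599491 0.00217297 0.207     ] [0.58217279 0.00345876 0.207     ] [ 0.55964241 -0.1158214   0.207     ]
tray scene [array([ 0.494, -0.384,  0.022]), array([ 0.484, -0.282,  0.022]), array([ 0.623, -0.279,  0.022]), array([ 0.624, -0.383,  0.022])]
tray side [array([ 0.479, -0.3  ,  0.022]), array([ 0.612, -0.29 ,  0.022]), array([ 0.619, -0.382,  0.022]), array([ 0.48 , -0.391,  0.022])]
jar [0.54818181 0.30243311 0.075     ] pick [0.34956932 0.14983393 0.        ] tw [ 0.34703287 -0.20490996  0.        ]
```

```bash
python3 -m crank '[[0,0,0.04,0],[0,0,0.04,0],[0,0,0.04,0],[0,0,0.04,0],[0,0,0.04,0],[0,0,0.04,0],[0,0,0.04,0],[0,0,0.04,0]]' 1 10
```

```text
t: 1.02
tcp_pos: [0.1693, 0.6268, 0.547]
orientation: [3.141, -0.0, 2.878]
wrist_force: [1.3, 1.4, 0.7]
finger_gap: 0.999
finger_force: 0.0
```

```bash
python3 -m crank '[[0.01,0.04,0,0],[0.01,0.04,0,0],[0.01,0.04,0,0],[0.01,0.04,0,0],[0.01,0.04,0,0],[0.01,0.04,0,0],[0.01,0.04,0,0],[0.01,0.04,0,0]]'; python3 -m crank '[[0,0,0,0],[0,0,0,0],[0,0,0,0],[0,0,0,0],[0,0,0,0],[0,0,0,0],[0,0,0,0],[0,0,0,0]]'
```

```text
t: 1.68
tcp_pos: [0.2131, 0.7851, 0.4872]
orientation: [3.074, -0.013, 2.862]
wrist_force: [0.2, 0.7, 0.4]
finger_gap: 0.999
finger_force: 0.0
t: 2.35
tcp_pos: [0.213, 0.7845, 0.4889]
orientation: [3.073, -0.013, 2.862]
wrist_force: [0.4, -0.5, 0.2]
finger_gap: 1.001
finger_force: 0.0
```

```bash
python3 -m crank '[[0.01,0.04,0,0],[0.01,0.04,0.04,0],[0.01,0.04,0.04,0],[0.01,0.04,0.04,0],[0.01,0.04,0.04,0],[0.01,0.04,0.04,0],[0.01,0.04,0.04,0],[0.01,0.04,0.04,0]]'; python3 -m crank '[[0,0,0,0],[-0.01,-0.03,0,0],[-0.01,-0.03,0,0],[-0.01,-0.03,0,0],[0,0,0,0],[0,0,0,0],[0,0,0,0],[0,0,0,0]]'; python3 -c "
from rig import telemetry;print(telemetry.read_state()['qpos'])"
```

```text
t: 3.02
tcp_pos: [0.2061, 0.7765, 0.5763]
orientation: [2.936, -0.017, 2.86]
wrist_force: [0.2, 0.3, -0.4]
finger_gap: 1.001
finger_force: 0.0
t: 3.68
tcp_pos: [0.1836, 0.7128, 0.5771]
orientation: [2.932, -0.014, 2.859]
wrist_force: [-0.0, -0.3, -0.6]
finger_gap: 0.998
finger_force: 0.0
[-1.71408518  0.73250192  1.27034656  0.71960737 -0.87093132  1.81997547
  0.31406268]
```

```bash
python3 -m crank '[[0.02,-0.036,0,0.065],[0.02,-0.036,0,0.065],[0.02,-0.036,0,0.065],[0.02,-0.036,0,0.065],[0.02,-0.036,0,0.065],[0.02,-0.036,0,0.065],[0.02,-0.036,0,0.065],[0.02,-0.036,0,0.065]]'; python3 -c "
from rig import telemetry;print(telemetry.read_state()['qpos'].round(2) )"
```

```text
t: 4.35
tcp_pos: [0.3458, 0.4222, 0.578]
orientation: [2.933, -0.012, -2.904]
wrist_force: [1.2, 0.4, -0.2]
finger_gap: 1.0
finger_force: 0.0
[-1.54  0.39  1.21  1.24 -0.58  1.72  1.35]
```

```bash
python3 -m crank '[[0.02,-0.036,0,0.065],[0.02,-0.036,0,0.065],[0.02,-0.036,0,0.065],[0.02,-0.036,0,0.065],[0.02,-0.036,0,0.065],[0.02,-0.036,0,0.065],[0.02,-0.036,0,0.065],[0.02,-0.036,0,0.065]]';python3 -m crank '[[0.02,-0.036,0,0.065],[0.02,-0.036,0,0.065],[0.02,-0.036,0,0.065],[0.02,-0.036,0,0.065],[0.02,-0.036,0,0.065],[0.02,-0.036,0,0.065],[0.02,-0.036,0,0.065],[0.02,-0.036,0,0.065]]'; python3 -c "
from rig import telemetry;print(telemetry.read_state()['qpos'].round(2) )"
```

```text
t: 5.02
tcp_pos: [0.5061, 0.1329, 0.5774]
orientation: [2.936, -0.014, -2.385]
wrist_force: [0.6, 0.2, 0.7]
finger_gap: 1.001
finger_force: 0.0
t: 5.68
tcp_pos: [0.6051, -0.0707, 0.5384]
orientation: [2.947, -0.023, -2.003]
wrist_force: [-0.5, -0.0, -0.1]
finger_gap: 1.003
finger_force: 0.0
[ 0.08  0.58  0.05  0.78 -0.07  1.98  2.8 ]
```

```bash
python3 -m crank '[[0.02,-0.003,0.02,0],[0.02,-0.003,0.02,0],[0.02,-0.003,0.02,0],[0.02,-0.003,0.02,0],[0.02,-0.003,0.02,0],[0.02,-0.003,0.02,0],[0,0,0,0],[0,0,0,0]]'; python3 -c "
from rig import telemetry;print(telemetry.read_state()['qpos'].round(2) )"
```

```text
t: 6.35
tcp_pos: [0.6594, -0.0778, 0.5635]
orientation: [3.068, 0.014, -2.015]
wrist_force: [0.3, 0.5, -0.2]
finger_gap: 1.0
finger_force: 0.0
[ 0.07  0.63  0.07  0.6  -0.09  1.98  2.8 ]
```

```bash
python3 -m crank '[[0.02,-0.004,0.02,0],[0.02,-0.004,0.02,0],[0.02,-0.004,0.02,0],[0.02,-0.004,0.018,0],[0,0,0,-0.1],[0,0,0,-0.125],[0,0,0,-0.125],[0,0,0,-0.125]]'; python3 -m crank '[[0,0,0,-0.125],[0,0,0,-0.125],[0,0,0,-0.125],[0,0,0,-0.125],[0,0,0,-0.125],[0,0,0,-0.125],[0,0,0,-0.025],[0,0,0,0]]'; python3 -c "
from rig import telemetry;print(telemetry.read_state()['qpos'].round(2) )"
```

```text
t: 7.02
tcp_pos: [0.693, -0.0858, 0.5803]
orientation: [-3.135, 0.041, -2.496]
wrist_force: [-0.1, 0.1, 0.1]
finger_gap: 0.999
finger_force: 0.0
t: 7.68
tcp_pos: [0.6931, -0.0854, 0.5803]
orientation: [-3.135, 0.041, 3.02]
wrist_force: [-0.5, -0.4, -0.2]
finger_gap: 1.003
finger_force: 0.0
[-0.01  0.65  0.32  0.54 -0.2   1.94  1.62]
```

```bash
python3 -m crank '[[0.03,-0.004,0.03,0],[0.03,-0.004,0.03,0],[0.03,-0.004,0.03,0],[0.03,-0.004,0.03,0],[0.03,-0.004,0.03,0],[0.03,-0.004,0.03,0],[0.03,-0.004,0.03,0],[0.03,-0.004,0.03,0]]'; python3 -c "
from rig import telemetry;print(telemetry.read_state()['qpos'].round(2) )"
```

```text
t: 8.35
tcp_pos: [0.7636, -0.0972, 0.6311]
orientation: [-3.14, 0.241, 3.021]
wrist_force: [0.5, -0.3, -0.3]
finger_gap: 0.996
finger_force: 0.0
[ 0.03  0.77  0.66  0.19 -0.57  1.98  1.61]
```

```bash
python3 -m crank '[[0,0,0.04,0],[0,0,0.04,0],[0,0,0.04,0],[0,0,0.04,0],[0,0,0.04,0],[0,0,0.04,0],[0,0,0.04,0],[0,0,0.04,0]]'; python3 -c "
from rig import telemetry;print(telemetry.read_state()['qpos'].round(2) )"
```

```text
t: 9.02
tcp_pos: [0.6637, -0.0862, 0.7868]
orientation: [-3.138, 0.424, 3.018]
wrist_force: [-0.1, -0.2, 0.3]
finger_gap: 1.002
finger_force: 0.0
[ 0.03  0.5   0.28  0.24 -0.19  1.98  1.57]
```

Tilt grows cleanly (0.42); a little more.

```bash
python3 -m crank '[[0.01,0,0.04,0],[0.01,0,0.04,0],[0.01,0,0.04,0],[0.01,0,0.04,0],[0.01,0,0.04,0],[0.01,0,0.04,0],[0,0,0,0],[0,0,0,0]]'; python3 -c "
from rig import telemetry;print(telemetry.read_state()['qpos'].round(2) )"
```

```text
t: 9.68
tcp_pos: [0.6429, -0.0787, 0.8553]
orientation: [-3.137, 0.567, 3.013]
wrist_force: [1.1, -0.3, 0.6]
finger_gap: 0.998
finger_force: 0.0
[-0.06  0.47  0.98  0.18 -0.79  1.98  1.63]
```

```bash
python3 -m crank '[[-0.007,0.001,-0.035,0],[-0.007,0.001,-0.035,0],[-0.007,0.001,-0.035,0],[-0.007,0.001,-0.035,0],[-0.007,0.001,-0.035,0],[-0.007,0.001,-0.035,0],[-0.007,0.001,-0.035,0],[-0.007,0.001,-0.035,0]]' 0.7 15; python3 -m crank '[[-0.01,0.001,-0.035,0],[-0.01,0.001,-0.035,0],[-0.01,0.001,-0.035,0],[-0.01,0.001,-0.035,0],[-0.01,0.001,-0.035,0],[-0.01,0.001,-0.035,0],[-0.01,0.001,-0.03,0],[0,0,0,0]]'; python3 -c "
from rig import telemetry;print(telemetry.read_state()['qpos'].round(2) )"
```

```text
t: 10.35
tcp_pos: [0.6035, -0.0596, 0.6251]
orientation: [3.141, 0.576, 3.02]
wrist_force: [-0.4, -1.5, 1.2]
finger_gap: 0.701
finger_force: 0.0
t: 11.02
tcp_pos: [0.5274, -0.0538, 0.3809]
orientation: [3.142, 0.564, 3.018]
wrist_force: [-0.9, 0.4, -0.8]
finger_gap: 0.702
finger_force: 0.0
[-1.14  0.06  1.23  2.14 -0.08  0.42  1.58]
```

Run:
```python
from h import *
import pickle
w=cam("wrist");a=cam("scene");b=cam("side")
pickle.dump((w,a,b),open("v1.pkl","wb"))
A=cv2.resize(a["img"],(400,300));B=cv2.resize(b["img"],(400,300))
W=cv2.resize(w["img"],(400,300))
cv2.imwrite("pics/v1.png",np.vstack([np.hstack([A,B]),np.hstack([W,cv2.resize(w["img"][150:390,200:520],(400,300))])]))
print(proj(w,[.567,-.062,.074]))
```

```text
[310.38743107  98.29888575]
```

View pics/v1.png

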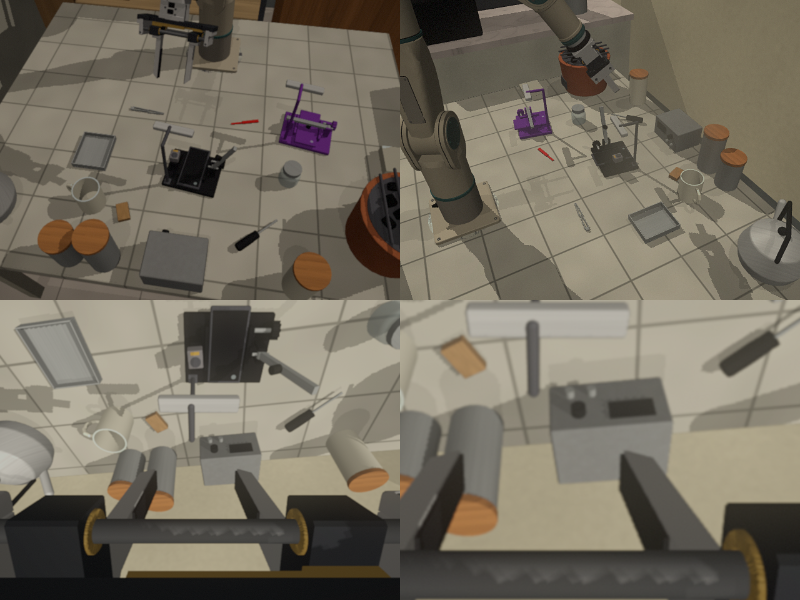

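Wrist view (mosaic lower left): speaker top at about (312,91) in full pixels, 7 px from my prediction; tilted tool leans back correctly and all is undisturbed. Closing in.

```bash
python3 -m crank '[[-0.005,0,-0.025,0],[-0.005,0,-0.025,0],[-0.005,0,-0.025,0],[-0.005,0,-0.025,0],[-0.005,0,-0.025,0],[-0.005,0,-0.025,0],[-0.005,0,-0.025,0],[0,0,0,0]]'
python3 - <<'E'
from h import *
import pickle
print(telemetry.read_state()['qpos'].round(2))
w=cam("wrist");a=cam("scene");b=cam("side")
pickle.dump((w,a,b),open("v2.pkl","wb"))
u=proj(w,[.567,-.062,.074]).astype(int);print(u)
x0,y0=max(u[0]-160,0),max(u[1]-120,0);print(x0,y0)
cv2.imwrite("pics/v2.png",cv2.resize(w["img"][y0:y0+240,x0:x0+320],(800,600),interpolation=cv2.INTER_CUBIC))
E
```

```text
t: 11.83
tcp_pos: [0.5118, -0.0512, 0.2783]
orientation: [3.122, 0.538, 3.013]
wrist_force: [0.3, -0.2, 0.3]
finger_gap: 0.701
finger_force: 0.0
[-0.7   0.25  0.89  2.32 -1.1   0.23  2.6 ]
[305 165]
145 45
```

View pics/v2.png

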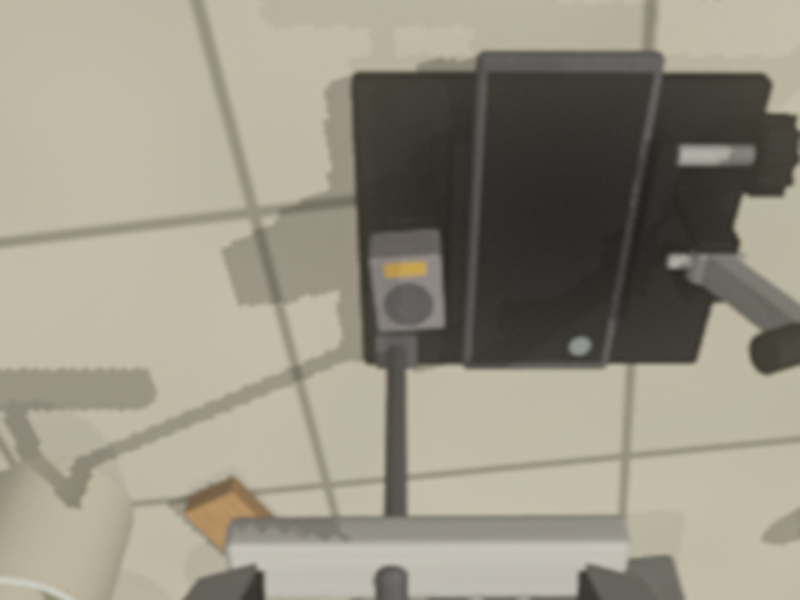

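Run:
```python
from h import *
import pickle
from scipy.optimize import least_squares as LS
D=[([-1.373,.629,.038,1.518,-.027,.996,-.02],[.169,.627,.224],[-3.14,0,2.878]),
([-1.714,.7325,1.270,.7196,-.871,1.82,.314],[.1836,.7128,.5771],[2.932,-.014,2.859]),
([.08,.58,.05,.78,-.07,1.98,2.8],[.6051,-.0707,.5384],[2.947,-.023,-2.003]),
([.07,.63,.07,.6,-.09,1.98,2.8],[.6594,-.0778,.5635],[3.068,.014,-2.015]),
([.03,.77,.66,.19,-.57,1.98,1.61],[.7636,-.0972,.6311],[-3.14,.241,3.021]),
([.03,.5,.28,.24,-.19,1.98,1.57],[.6637,-.0862,.7868],[-3.138,.424,3.018]),
([-.06,.47,.98,.18,-.79,1.98,1.63],[.6429,-.0787,.8553],[-3.137,.567,3.013]),
([-1.14,.06,1.23,2.14,-.08,.42,1.58],[.5274,-.0538,.3809],[3.142,.564,3.018]),
([-.7,.25,.89,2.32,-1.1,.23,2.6],[.5118,-.0512,.2783],[3.122,.538,3.013])]
E=Ro.from_euler
def fk(q,p,s):
    z0,L1,L2,L3,e1,e2,w1=p
    R=E("z",s[0]*q[0]);R=R*E("y",q[1]);P=np.array([0,0,z0])+R.apply([e1,0,L1])
    R=R*E("z",s[1]*q[2])*E("y",q[3]);P=P+R.apply([e2,0,L2]);R=R*E("z",s[2]*q[4])*E("y",q[5]);P=P+R.apply([w1,0,L3]);return P,R
import itertools
best=None
for s in itertools.product([1,-1],repeat=3):
  for off in (0,):
    f=lambda p:np.concatenate([fk(q,p[:7],s)[0]*[1,1,1]-np.array(E("z",p[7]).apply(x)) for q,x,o in D])
    for y0 in(0,2.7,-1.4):
      r=LS(f,[.3,.35,.35,.25,0,0,0,y0])
      if best is None or r.cost<best[0]:best=(r.cost,s,r.x,np.abs(r.fun).max())
print(best)
w,a,b=pickle.load(open("v2.pkl","rb"))
U=lambda x,y:(145+x/2.5,45+y/2.5)
print("spk",plane(w,U(408,303),.074),tri(w,U(408,303),a,(279,247.8)),[plane(w,U(*u),.074).round(4) for u in((370,263),(440,259),(445,328),(378,333))])
print("base",[plane(w,U(*u),.014).round(4) for u in((355,75),(770,75),(366,361),(697,361))])
print("bar",plane(w,U(680,262),.048))
```

```text
(np.float64(0.0001568863906952544), (-1, -1, -1), array([ 3.41225271e-01,  5.48884835e-01,  3.84654148e-01,  3.55249709e-01,
        6.98358413e-05, -6.89885009e-03, -2.59340353e-03,  3.82508019e-02]), np.float64(0.007695511759242241))
spk [ 0.56775311 -0.05944981  0.074     ] (array([ 0.56827642, -0.0598708 ,  0.0732706 ]), np.float64(0.0007322611416567164)) [array([ 0.5482, -0.0716,  0.074 ]), array([ 0.5499, -0.0448,  0.074 ]), array([ 0.5814, -0.046 ,  0.074 ]), array([ 0.5803, -0.0734,  0.074 ])]
base [array([ 0.5001, -0.0713,  0.014 ]), array([0.5204, 0.0915, 0.014 ]), array([ 0.6371, -0.0892,  0.014 ]), array([0.6589, 0.0763, 0.014 ])]
bar [0.57927161 0.05376666 0.048     ]
```

```bash
cat > k.py <<'E'
import numpy as np
from scipy.spatial.transform import Rotation as Ro
from scipy.optimize import least_squares as LS
E=Ro.from_euler
lo=np.array([-3.06,-.37,-1.25,.18,-1.1,.23,-2.94]);hi=np.array([3.06,2.12,1.32,2.47,4.24,1.98,2.94])
def fk(q):
    R=E("z",-q[0])*E("y",q[1]);P=np.array([0,0,.346])+R.apply([0,0,.55])
    R=R*E("z",-q[2])*E("y",q[3]);P=P+R.apply([-.004,0,.385]);R=R*E("z",-q[4])*E("y",q[5]);P=P+R.apply([0,0,.355]);return P,R*E("z",-q[6])
def ik(P,Rt,q0):
    f=lambda q:np.concatenate([(fk(q)[0]-P)*5,(fk(q)[1].inv()*Rt).as_rotvec()])
    r=LS(f,np.clip(q0,lo+.01,hi-.01),bounds=(lo,hi));return r.x,np.abs(r.fun).max()
E
python3 - <<'E'
from k import *
from rig import telemetry
s=telemetry.read_state();q=s["qpos"];P,R=fk(q);Rm=E("xyz",s["orientation"])
print(P-s["tcp_pos"],(R.inv()*Rm).as_rotvec())
c0=R.inv()*Rm
rng=np.random.default_rng(0)
for nm,pos,p in(("spk",[.56,-.059,.078],.54),("spk25",[.56,-.059,.078],.45),("high",[.51,-.052,.28],.54),("tray",[.55,-.335,.05],.54)):
    sol=[]
    for i in range(150):
        x,e=ik(np.array(pos),E("xyz",[np.pi,p,3.07])*E("z",0 if i%2 else np.pi),rng.uniform(lo,hi))
        if e<2e-3:sol.append(x)
    sol=np.array(sol);print(nm,len(sol));
    if len(sol):print(sol[np.argsort(sol[:,4])][::max(1,len(sol)//9)].round(2))
E
```

```text
Still running in the background as job /tmp/bash_jobs.1000/2678fc687587 (pid 942). You'll get a notice when it ends.
```

```bash
kill -- -$(cat /tmp/bash_jobs.1000/2678fc687587/pid)
cat > k.py <<'E'
import numpy as np
from scipy.spatial.transform import Rotation as Ro
E=Ro.from_euler
lo=np.array([-3.06,-.37,-1.25,.18,-1.1,.23,-2.94]);hi=np.array([3.06,2.12,1.32,2.47,4.24,1.98,2.94])
S=np.array([0,0,.346]);L1,L2,L3=.55,.385,.355
def fk(q):
    R=E("z",-q[0])*E("y",q[1]);P=S+R.apply([0,0,L1]);el=P
    R=R*E("z",-q[2])*E("y",q[3]);P=P+R.apply([0,0,L2]);R=R*E("z",-q[4])*E("y",q[5]);P=P+R.apply([0,0,L3]);return P,R*E("z",-q[6]),el
def sols(P,Rt,step=.1,tol=0.02):
    t=Rt.apply([0,0,1]);W=np.array(P)-L3*t;d=W-S;D=np.linalg.norm(d);n=d/D
    a=(L1**2-L2**2+D**2)/2/D;h2=L1**2-a*a
    if h2<0:return []
    h=h2**.5;v=np.cross(n,[0,0,1]);v/=np.linalg.norm(v);up=np.cross(v,n);out=[]
    for ph in np.arange(-np.pi,np.pi,step):
        e=S+a*n+h*(np.cos(ph)*up+np.sin(ph)*v);u=(e-S)/L1
        for sg in(1,-1):
            j2=sg*np.arccos(u[2]);az=np.arctan2(sg*u[1],sg*u[0]);R=E("z",az)*E("y",j2)
            f=R.inv().apply((W-e)/L2);j3=-np.arctan2(f[1],f[0]);j4=np.arccos(f[2])
            R=R*E("z",-j3)*E("y",j4);g=R.inv().apply(t);j5=-np.arctan2(g[1],g[0]);j6=np.arccos(np.clip(g[2],-1,1))
            R=R*E("z",-j5)*E("y",j6);j7=-(R.inv()*Rt).as_rotvec()[2]
            if j5<lo[4]:j5+=2*np.pi
            q=np.array([-az,j2,j3,j4,j5,j6,j7])
            if (q>=lo-tol).all() and (q<=hi+tol).all():out.append((ph,e,q))
    return out
E
timeout 60 python3 - <<'E'
from k import *
from rig import telemetry
s=telemetry.read_state();q=s["qpos"];P,R,_=fk(q);Rm=E("xyz",s["orientation"])
print(P-s["tcp_pos"],(R.inv()*Rm).as_rotvec())
for nm,pos,p in(("spk",[.56,-.059,.078],.54),("spk25",[.56,-.059,.078],.45),("high",[.53,-.055,.28],.54),("tray",[.55,-.335,.05],.54)):
  for z in(0,np.pi):
    print(nm,z)
    for ph,e,x in sols(pos,E("xyz",[np.pi,p,3.07])*E("z",z)):print(round(ph,1),e.round(2),x.round(2))
E
```

```text
[-0.0052114   0.02252358 -0.00267412] [ 0.00000000e+00 -9.24860800e-17  1.57079633e+00]
spk 0
-1.1 [0.42 0.3  0.54] [-0.63  1.2   1.32  2.37  4.23  1.22  1.83]
-1.0 [0.41 0.28 0.58] [-0.61  1.14  1.24  2.37  4.2   1.14  1.88]
-0.9 [0.4  0.26 0.61] [-0.58  1.07  1.16  2.37  4.18  1.05  1.94]
-0.8 [0.4  0.24 0.64] [-0.54  1.01  1.07  2.37  4.14  0.96  2.  ]
-0.7 [0.39 0.21 0.67] [-0.5   0.95  0.97  2.37  4.09  0.88  2.07]
-0.6 [0.39 0.18 0.69] [-0.45  0.89  0.87  2.37  4.04  0.8   2.15]
-0.5 [0.38 0.15 0.71] [-0.38  0.84  0.76  2.37  3.97  0.72  2.25]
-0.4 [0.38 0.12 0.73] [-0.31  0.8   0.64  2.37  3.88  0.65  2.36]
-0.3 [0.37 0.08 0.74] [-0.23  0.76  0.5   2.37  3.77  0.59  2.49]
-0.2 [0.36 0.05 0.76] [-0.13  0.73  0.36  2.37  3.63  0.54  2.65]
-0.1 [0.36 0.01 0.76] [-0.03  0.71  0.22  2.37  3.47  0.5   2.84]
0.2 [ 0.34 -0.1   0.76] [ 0.29  0.71 -0.24  2.37  2.89  0.49 -2.81]
0.3 [ 0.34 -0.14  0.75] [ 0.39  0.74 -0.39  2.37  2.71  0.52 -2.61]
0.4 [ 0.34 -0.18  0.74] [ 0.48  0.77 -0.53  2.37  2.57  0.57 -2.44]
0.5 [ 0.34 -0.21  0.73] [ 0.56  0.81 -0.66  2.37  2.45  0.63 -2.3 ]
0.6 [ 0.
[... 5136 characters left out ...]
 [ 0.08 -0.51  0.54] [ 1.41  1.22 -1.19  2.09  1.93  0.7  -0.99]
tray 3.141592653589793
-0.0 [ 0.31 -0.25  0.73] [ 0.68  0.8   0.06  2.09  4.2   0.41 -0.47]
0.1 [ 0.28 -0.28  0.73] [ 0.77  0.8  -0.08  2.09  4.09  0.32 -0.32]
0.2 [ 0.26 -0.31  0.72] [ 0.87  0.81 -0.22  2.09  3.89  0.25 -0.09]
0.6 [ 0.17 -0.41  0.67] [ 1.18  0.94 -0.72  2.09  2.32  0.27  1.6 ]
0.7 [ 0.15 -0.43  0.65] [ 1.24  0.99 -0.82  2.09  2.16  0.35  1.8 ]
0.8 [ 0.13 -0.46  0.63] [ 1.29  1.04 -0.92  2.09  2.06  0.43  1.93]
0.9 [ 0.11 -0.48  0.6 ] [ 1.34  1.09 -1.02  2.09  2.    0.52  2.03]
1.0 [ 0.1  -0.49  0.57] [ 1.38  1.15 -1.11  2.09  1.96  0.61  2.1 ]
1.1 [ 0.08 -0.51  0.54] [ 1.41  1.22 -1.19  2.09  1.93  0.7   2.16]
```

```bash
cat > iv.py <<'E'
from k import *
def iv(pos,p,yaw):
    b=E("z",.038);s=sols(b.apply(pos),b*E("xyz",[np.pi,p,yaw])*E("z",-np.pi/2),step=.15,tol=0)
    return [(round(ph,1),x[[2,4,5,6]].round(1).tolist()) for ph,e,x in s if abs(ph)<1.7]
E
timeout 100 python3 - <<'E'
from iv import *
for x,z in((.6,.4),(.6,.55),(.68,.5)):
  for d in(-.9,0,.9):
    r=iv([x,-.07,z],.54,3.013+d);print(x,z,d,[a for a,_ in r],r[0] if r else"",r[-1] if r else "")
for y in(-.3,-.5,.2,.4):
    r=iv([.5,y,.4],.54,3.013);print("y",y,[a for a,_ in r],r[0] if r else"",r[-1] if r else "")
for z in(.25,.18,.12,.09):
    r=iv([.535,-.055,z],.54,3.013);print("z",z,[a for a,_ in r],r[0] if r else"",r[-1] if r else "")
E
```

```text
0.6 0.4 -0.9 [np.float64(-0.6), np.float64(-0.4), np.float64(-0.3), np.float64(-0.1), np.float64(0.0), np.float64(0.2), np.float64(0.3), np.float64(0.5), np.float64(0.6)] (np.float64(-0.6), [1.2, -0.1, 0.9, 0.7]) (np.float64(0.6), [-1.2, 1.1, 1.4, -0.3])
0.6 0.4 0 [np.float64(-0.4), np.float64(-0.3), np.float64(-0.1), np.float64(0.0), np.float64(0.2), np.float64(0.3)] (np.float64(-0.4), [1.3, -0.7, 0.7, 2.2]) (np.float64(0.3), [-1.1, 0.6, 0.6, 1.0])
0.6 0.4 0.9 [np.float64(-0.6), np.float64(-0.4), np.float64(0.2), np.float64(0.3), np.float64(0.5), np.float64(0.6)] (np.float64(-0.6), [1.2, -1.0, 1.4, -2.9]) (np.float64(0.6), [-1.2, 0.1, 0.8, 2.4])
0.6 0.55 -0.9 [np.float64(-0.6), np.float64(-0.4), np.float64(-0.3), np.float64(-0.1), np.float64(0.0), np.float64(0.2), np.float64(0.3), np.float64(0.5)] (np.float64(-0.6), [1.2, -0.0, 1.2, 0.7]) (np.float64(0.5), [-1.1, 0.9, 1.5, 0.0])
0.6 0.55 0 [np.float64(-0.3), np.float64(-0.1), np.float64(0.0), np.float64(0.2)] (np.float64(-0.3), [1.3, -0.3, 1.0, 1.8]) (np.float64(0.2), [-1.0, 0.2, 0.9, 1.4])
0.6 0.55 0.9 [np.float64(-0.1), np.float64
[... 2009 characters left out ...]
.6, 4.1, 0.3, -2.6]) (np.float64(0.8), [-1.2, 1.8, 0.8, -0.2])
z 0.12 [np.float64(-0.7), np.float64(-0.6), np.float64(-0.4), np.float64(-0.3), np.float64(-0.1), np.float64(0.0), np.float64(0.2), np.float64(0.3), np.float64(0.5), np.float64(0.6), np.float64(0.8), np.float64(0.9)] (np.float64(-0.7), [1.1, 4.2, 0.8, -2.7]) (np.float64(0.9), [-1.2, 2.0, 1.0, -0.4])
z 0.09 [np.float64(-1.0), np.float64(-0.9), np.float64(-0.7), np.float64(-0.6), np.float64(-0.4), np.float64(-0.3), np.float64(-0.1), np.float64(0.0), np.float64(0.2), np.float64(0.3), np.float64(0.5), np.float64(0.6), np.float64(0.8), np.float64(0.9)] (np.float64(-1.0), [1.3, 4.2, 1.1, -2.9]) (np.float64(0.9), [-1.2, 2.1, 1.0, -0.4])
```

```bash
python3 -m crank '[[0.014,-0.001,0.032,0],[0.014,-0.001,0.032,0],[0.014,-0.001,0.032,0],[0.014,-0.001,0.032,0],[0.014,-0.001,0.032,0],[0.014,-0.001,0.032,0],[0.014,-0.001,0.032,0],[0.014,-0.001,0.032,0]]'; python3 -c "
from rig import telemetry;print(telemetry.read_state()['qpos'].round(2) )"; python3 -m crank '[[0,0,0,0.12],[0,0,0,0.12],[0,0,0,0.12],[0,0,0,0.12],[0,0,0,0.12],[0,0,0,0.12],[0,0,0,0.12],[0,0,0,0.12]]'; python3 -c "
from rig import telemetry;print(telemetry.read_state()['qpos'].round(2) )"
```

```text
t: 12.65
tcp_pos: [0.6202, -0.0589, 0.5307]
orientation: [3.117, 0.541, 3.009]
wrist_force: [1.8, -1.1, -0.3]
finger_gap: 0.699
finger_force: 0.0
[-0.95  0.23  1.27  1.63 -0.38  0.92  1.84]
t: 13.32
tcp_pos: [0.6205, -0.0628, 0.5242]
orientation: [3.113, 0.531, -2.392]
wrist_force: [0.4, -0.8, -0.8]
finger_gap: 0.705
finger_force: 0.0
[-0.13  0.32  0.66  1.42 -0.72  1.36  2.94]
```

```bash
python3 -m crank '[[0,0,0,0.08],[0,0,0,0.08],[0,0,0,0.08],[0,0,0,0.08],[0,0,0,0.08],[0,0,0,0.08],[0,0,0,0.08],[0,0,0,0]]'; python3 -c "
from rig import telemetry;print(telemetry.read_state()['qpos'].round(2) )"
```

```text
t: 13.98
tcp_pos: [0.622, -0.058, 0.5196]
orientation: [3.105, 0.529, -1.936]
wrist_force: [0.2, 0.8, -0.2]
finger_gap: 0.698
finger_force: 0.0
[ 0.68  0.48 -0.61  1.18 -0.26  1.48  2.93]
```

```bash
python3 -m crank '[[0,0,0,-0.125],[0,0,0,-0.125],[0,0,0,-0.125],[0,0,0,-0.125],[0,0,0,-0.125],[0,0,0,-0.125],[0,0,0,-0.125],[0,0,0,-0.125]]'; python3 -c "
from rig import telemetry;print(telemetry.read_state()['qpos'].round(2) )"; timeout 60 python3 - <<'E'
from iv import *
for x,z in((.60,.45),(.57,.36),(.55,.28),(.535,.22),(.525,.17),(.525,.12)):
    r=iv([x,-.056,z],.53,3.05);print(x,z,[(float(a),b) for a,b in r if b[0]<0])
E
```

```text
t: 14.65
tcp_pos: [0.6199, -0.0598, 0.5206]
orientation: [3.104, 0.53, -2.951]
wrist_force: [0.7, -0.0, -0.4]
finger_gap: 0.701
finger_force: 0.0
[ 0.5   0.16 -0.39  1.58 -0.17  0.93  1.97]
0.6 0.45 [(0.0, [-0.1, 0.0, 0.7, 1.6]), (0.2, [-0.8, 0.2, 0.7, 1.3]), (0.3, [-1.2, 0.4, 0.7, 1.2])]
0.57 0.36 [(0.2, [-0.7, 0.4, 0.4, 1.2]), (0.3, [-1.1, 0.6, 0.5, 1.0])]
0.55 0.28 [(0.3, [-0.9, 1.1, 0.3, 0.5]), (0.5, [-1.1, 1.2, 0.5, 0.4])]
0.535 0.22 [(0.3, [-0.7, 1.7, 0.3, -0.1]), (0.5, [-1.0, 1.7, 0.5, -0.1]), (0.6, [-1.2, 1.7, 0.6, -0.0])]
0.525 0.17 [(0.2, [-0.3, 2.6, 0.3, -1.0]), (0.3, [-0.6, 2.2, 0.4, -0.6]), (0.5, [-0.9, 2.0, 0.5, -0.4]), (0.6, [-1.1, 1.9, 0.6, -0.3]), (0.8, [-1.2, 1.9, 0.8, -0.2])]
0.525 0.12 [(0.2, [-0.3, 2.8, 0.4, -1.2]), (0.3, [-0.5, 2.5, 0.5, -0.9]), (0.5, [-0.7, 2.3, 0.6, -0.7]), (0.6, [-0.9, 2.2, 0.7, -0.5]), (0.8, [-1.1, 2.1, 0.8, -0.4]), (0.9, [-1.2, 2.0, 1.0, -0.3])]
```

```bash
python3 -m crank '[[-0.0045,0.0005,-0.018,-0.034],[-0.0045,0.0005,-0.018,-0.034],[-0.0045,0.0005,-0.018,-0.034],[-0.0045,0.0005,-0.018,-0.034],[-0.0045,0.0005,-0.018,-0.034],[-0.0045,0.0005,-0.018,-0.034],[-0.0045,0.0005,-0.018,-0.034],[-0.0045,0.0005,-0.018,-0.034]]'; python3 -c "
from rig import telemetry;print(telemetry.read_state()['qpos'].round(2) )"
```

```text
t: 15.32
tcp_pos: [0.5843, -0.0557, 0.3756]
orientation: [3.103, 0.53, 3.065]
wrist_force: [0.3, -0.2, 0.0]
finger_gap: 0.699
finger_force: 0.0
[ 0.33  0.16 -0.3   1.98  0.06  0.48  1.5 ]
```

```bash
python3 -m crank '[[-0.007,0,-0.018,0],[-0.007,0,-0.018,0],[-0.007,0,-0.018,0],[-0.007,0,-0.018,0],[-0.007,0,-0.018,0],[-0.007,0,-0.018,0],[-0.007,0,-0.018,0],[-0.006,0,-0.018,0]]'; python3 -c "
from rig import telemetry;print(telemetry.read_state()['qpos'].round(2) )"
```

```text
t: 15.98
tcp_pos: [0.5396, -0.0602, 0.2632]
orientation: [3.122, 0.508, 3.07]
wrist_force: [-1.4, -1.2, -0.3]
finger_gap: 0.696
finger_force: 0.0
[ 0.57  0.29 -0.63  2.23  0.86  0.24  0.72]
```

```bash
python3 -m crank '[[-0.004,0.001,-0.012,0],[-0.004,0.001,-0.012,0],[-0.004,0.001,-0.012,0],[-0.004,0.001,-0.012,0],[-0.004,0.001,-0.012,0],[-0.004,0.001,-0.012,0],[-0.003,0.001,-0.012,0],[-0.002,0,-0.012,0]]'; python3 -c "
from rig import telemetry;print(telemetry.read_state()['qpos'].round(2) )"
```

```text
t: 16.65
tcp_pos: [0.5112, -0.0541, 0.1691]
orientation: [3.125, 0.506, 3.072]
wrist_force: [-0.9, -0.5, -1.4]
finger_gap: 0.701
finger_force: 0.0
[ 0.64  0.52 -0.81  2.41  2.    0.43 -0.43]
```

```bash
python3 -m crank '[[0.004,0,-0.02,0],[0.004,0,-0.02,0],[0.004,-0.001,-0.02,0],[0.004,-0.001,-0.018,0],[0.008,-0.001,-0.006,0],[0.008,-0.001,-0.006,0],[0.008,-0.001,-0.004,0],[0.008,0,0,0]]'
python3 - <<'E'
from h import *
w=cam("wrist");a=cam("scene");b=cam("side")
import pickle;pickle.dump((w,a,b),open("v3.pkl","wb"))
print(telemetry.read_state()['tcp_pos'])
A=cv2.resize(a["img"][185:305,220:380],(400,300),interpolation=cv2.INTER_CUBIC);B=cv2.resize(b["img"][150:270,280:440],(400,300),interpolation=cv2.INTER_CUBIC)
cv2.imwrite("pics/v3.png",np.vstack([np.hstack([A,B]),np.hstack([cv2.resize(w["img"],(400,300)),cv2.resize(w["img"][150:450,120:520],(400,300))])]))
E
```

```text
t: 17.32
tcp_pos: [0.5605, -0.0585, 0.0751]
orientation: [3.124, 0.505, 3.073]
wrist_force: [-0.1, 0.1, -0.2]
finger_gap: 0.696
finger_force: 0.0
[ 0.5606784  -0.05800622  0.07627801]
```

View pics/v3.png

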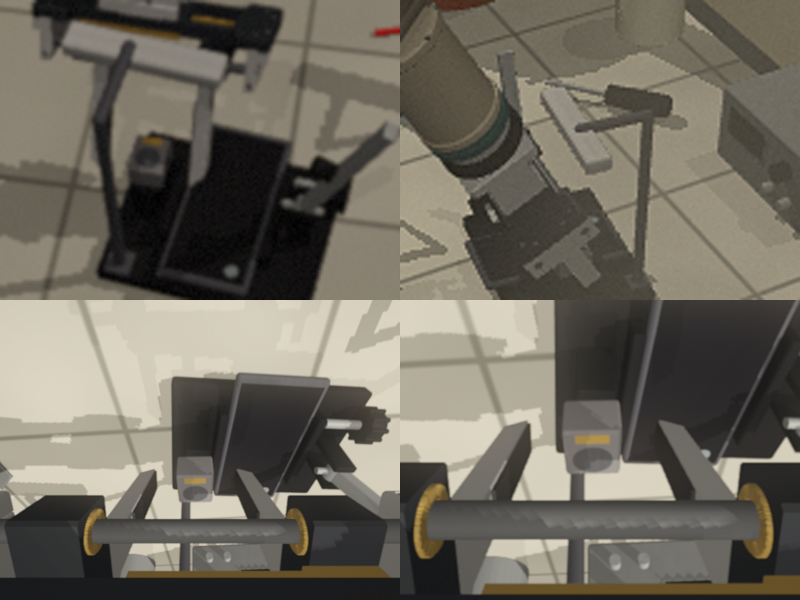

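The mosaic shows the fingers straddling the speaker (wrist view: speaker at mosaic (195,480), fingertips at (155,472) and (240,470)), clear of the light bar. Closing.

```bash
python3 -m crank '[[0,0,0,0],[0,0,0,0],[0,0,0,0],[0,0,0,0],[0,0,0,0],[0,0,0,0],[0,0,0,0],[0,0,0,0]]' 0.1 15;  python3 -m crank '[[0,0,0.004,0],[0,0,0.004,0],[0,0,0.004,0],[0,0,0.004,0],[0,0,0,0],[0,0,0,0],[0,0,0,0],[0,0,0,0]]'
python3 - <<'E'
from h import *
print(proj(cam("wrist"),telemetry.read_state()["tcp_pos"]))
E
```

```text
t: 18.13
tcp_pos: [0.5593, -0.0578, 0.075]
orientation: [3.122, 0.505, 3.073]
wrist_force: [-1.0, -0.8, 1.1]
finger_gap: 0.297
finger_force: 15.0
t: 18.8
tcp_pos: [0.5593, -0.0577, 0.0909]
orientation: [3.122, 0.505, 3.073]
wrist_force: [0.2, -0.7, 0.0]
finger_gap: 0.302
finger_force: 15.0
[313.38767337 301.4640089 ]
```

```bash
python3 -m crank '[[-0.006,0,0.003,0],[-0.008,0,0.004,0],[-0.008,0,0.006,0],[-0.008,0,0.006,0],[-0.008,0,0.006,0],[-0.006,-0.01,0.006,0],[-0.003,-0.015,0.004,0],[0,-0.018,0.002,0]]'; python3 -m crank '[[0,-0.02,0,0],[0,-0.02,0,0],[0,-0.02,0,0],[0,-0.02,0,0],[0,-0.02,0,0],[0.005,-0.02,0,0],[0.008,-0.02,0,0],[0.008,-0.02,0,0]]'; python3 -c "
from rig import telemetry;print(telemetry.read_state()['qpos'].round(2) )"
```

```text
t: 19.52
tcp_pos: [0.5112, -0.1001, 0.1291]
orientation: [3.122, 0.505, 3.077]
wrist_force: [0.4, 0.2, -1.0]
finger_gap: 0.297
finger_force: 15.0
t: 20.18
tcp_pos: [0.5304, -0.2562, 0.1287]
orientation: [3.125, 0.505, 3.074]
wrist_force: [0.4, -0.0, -0.4]
finger_gap: 0.298
finger_force: 15.0
[ 1.06  0.7  -0.76  2.2   1.93  0.23  0.16]
```

```bash
python3 -m crank '[[0.002,-0.01,-0.005,0],[0.002,-0.01,-0.005,0],[0.002,-0.01,-0.005,0],[0.002,-0.01,-0.005,0],[0.002,-0.01,-0.005,0],[0.002,-0.01,-0.005,0],[0.002,-0.01,-0.005,0],[0.001,-0.009,-0.005,0]]'
python3 - <<'E'
from h import *
print(telemetry.read_state()['qpos'].round(2))
w=cam("wrist");a=cam("scene");b=cam("side")
A=cv2.resize(a["img"][185:305,90:250],(400,300),interpolation=cv2.INTER_CUBIC);B=cv2.resize(b["img"][270:420,310:510],(400,300),interpolation=cv2.INTER_CUBIC)
cv2.imwrite("pics/v4.png",np.vstack([np.hstack([A,B]),np.hstack([cv2.resize(w["img"],(400,300)),cv2.resize(a["img"],(400,300))])]))
E
```

```text
t: 20.85
tcp_pos: [0.5456, -0.3344, 0.0884]
orientation: [3.124, 0.505, 3.074]
wrist_force: [0.5, -0.7, -0.7]
finger_gap: 0.298
finger_force: 15.0
[ 1.16  0.84 -0.76  2.06  1.72  0.24  0.54]
```

View pics/v4.png

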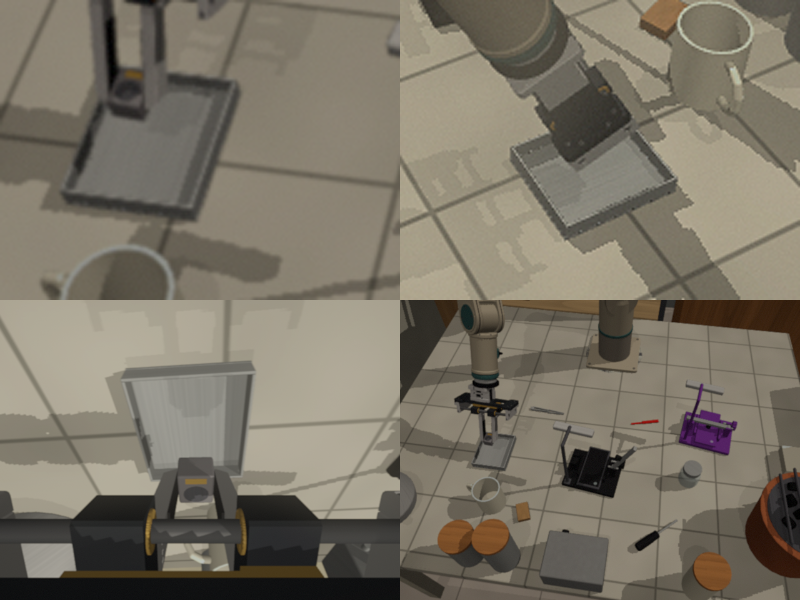

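Speaker held upright (scene crop (125,95)) above the tray; lowering.

```bash
python3 -m crank '[[0,0,-0.008,0],[0,0,-0.01,0],[0,0,-0.01,0],[0,0,-0.01,0],[0,0,-0.01,0],[0,0,-0.006,0],[0,0,-0.002,0],[0,0,0,0]]';python3 -m crank '[[0,0,-0.001,0],[0,0,-0.001,0],[0,0,-0.001,0],[0,0,-0.001,0],[0,0,0,0],[0,0,0,0],[0,0,0,0],[0,0,0,0]]'
```

```text
t: 21.67
tcp_pos: [0.5458, -0.3332, 0.0319]
orientation: [3.122, 0.504, 3.074]
wrist_force: [-0.4, 0.8, 0.1]
finger_gap: 0.298
finger_force: 15.0
t: 22.33
tcp_pos: [0.546, -0.3339, 0.028]
orientation: [3.123, 0.505, 3.074]
wrist_force: [-0.3, 0.6, -0.7]
finger_gap: 0.297
finger_force: 15.0
```

```bash
python3 -m crank '[[0,0,-0.001,0],[0,0,-0.001,0],[0,0,0,0],[0,0,0,0],[0,0,0,0],[0,0,0,0],[0,0,0,0],[0,0,0,0]]'
```

```text
t: 23.0
tcp_pos: [0.546, -0.334, 0.0261]
orientation: [3.123, 0.505, 3.074]
wrist_force: [-2.1, 0.5, 4.2]
finger_gap: 0.294
finger_force: 15.0
```

```bash
python3 -m crank '[[0,0,0,0],[0,0,0,0],[0,0,0,0],[0,0,0,0],[0,0,0,0],[0,0,0,0],[0,0,0,0],[0,0,0,0]]' 0.45 15; python3 -m crank '[[-0.005,0,0.009,0],[-0.005,0,0.009,0],[-0.005,0,0.009,0],[-0.006,0,0.011,0],[-0.006,0,0.011,0],[-0.006,0,0.011,0],[-0.006,0,0.011,0],[-0.006,0,0.011,0]]'
python3 - <<'E'
from h import *
print(telemetry.read_state()['qpos'].round(2))
w=cam("wrist");a=cam("scene");b=cam("side")
import pickle;pickle.dump((w,a,b),open("v5.pkl","wb"))
A=cv2.resize(a["img"][185:305,90:250],(400,300),interpolation=cv2.INTER_CUBIC);B=cv2.resize(a["img"][200:320,250:410],(400,300),interpolation=cv2.INTER_CUBIC)
cv2.imwrite("pics/v5.png",np.vstack([np.hstack([A,B]),np.hstack([cv2.resize(w["img"],(400,300)),cv2.resize(b["img"][160:280,280:440],(400,300),interpolation=cv2.INTER_CUBIC)])]))
E
```

```text
t: 23.67
tcp_pos: [0.546, -0.3338, 0.0259]
orientation: [3.123, 0.505, 3.074]
wrist_force: [-0.7, -0.2, -0.4]
finger_gap: 0.45
finger_force: 0.0
t: 24.33
tcp_pos: [0.5004, -0.334, 0.1097]
orientation: [3.125, 0.505, 3.075]
wrist_force: [-0.1, 0.7, 0.5]
finger_gap: 0.446
finger_force: 0.0
[ 1.28  0.8  -0.86  2.14  1.68  0.26  0.61]
```

View pics/v5.png

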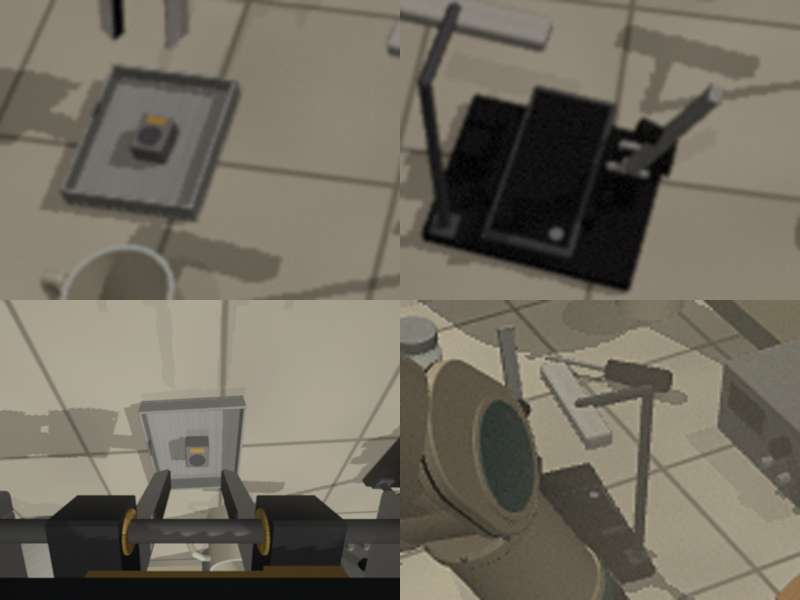

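```bash
timeout 100 python3 - <<'E'
from iv import *
pts=[(.51,-.334,.2),(.55,-.2,.36),(.58,-.06,.4),(.58,.08,.36),(.586,.167,.28),(.586,.167,.165)]
V=[(79.5,177),(50.8,174.6),(23.8,164.8),(.2,148.3),(-18.3,126.3),(-30.5,100.3),(-35.5,72)]
pts+=[(.5651+.128*y/1e3,.0036+.992*y/1e3,z/1e3) for y,z in V]
for p in pts:
    r=iv(p,.505,3.013);print(np.round(p,3).tolist(),[(float(a),b) for a,b in r][::2])
E
```

```text
[0.51, -0.334, 0.2] [(0.6, [-1.0, 1.2, 0.4, 1.0])]
[0.55, -0.2, 0.36] [(-0.4, [1.2, -0.9, 0.8, 2.7]), (-0.1, [0.6, -0.6, 0.6, 2.4]), (0.2, [-0.6, 0.0, 0.5, 1.8]), (0.5, [-1.2, 0.6, 0.6, 1.3])]
[0.58, -0.06, 0.4] [(-0.3, [1.1, -0.5, 0.6, 2.0]), (0.0, [-0.0, 0.0, 0.6, 1.5]), (0.3, [-1.1, 0.5, 0.7, 1.0])]
[0.58, 0.08, 0.36] [(-0.4, [1.2, -0.5, 0.6, 1.8]), (-0.1, [0.6, 0.1, 0.5, 1.2]), (0.2, [-0.6, 0.6, 0.6, 0.7]), (0.5, [-1.2, 1.0, 0.8, 0.4])]
[0.586, 0.167, 0.28] [(-0.7, [1.3, -1.0, 0.6, 2.0]), (-0.4, [0.9, -0.5, 0.4, 1.6]), (-0.1, [0.4, 0.3, 0.4, 0.8]), (0.2, [-0.4, 0.9, 0.5, 0.2]), (0.5, [-1.0, 1.2, 0.8, -0.0])]
[0.586, 0.167, 0.165] [(0.0, [-0.0, 1.5, 0.3, -0.4]), (0.3, [-0.5, 1.6, 0.6, -0.4]), (0.6, [-1.0, 1.6, 0.9, -0.4])]
[0.575, 0.082, 0.177] [(0.2, [-0.3, 1.7, 0.3, -0.4]), (0.5, [-0.8, 1.7, 0.6, -0.4]), (0.8, [-1.2, 1.7, 0.9, -0.3])]
[0.572, 0.054, 0.175] [(0.2, [-0.3, 1.8, 0.3, -0.5]), (0.5, [-0.8, 1.7, 0.6, -0.4]), (0.8, [-1.2, 1.7, 0.9, -0.3])]
[0.568, 0.027, 0.165] [(0.2, [-0.3, 2.0, 0.3, -0.6]), (0.5, [-0.8, 1.8, 0.6, -0.4]), (0.8, [-1.2, 1.7, 0.9, -0.3])]
[0.565, 0.004, 0.148] [(-0.4, [0.8, 4.2, 0.4, -2.9]), (0.2, [-0.3, 2.2, 0.3, -0.8]), (0.5, [-0.8, 1.9, 0.6, -0.4]), (0.8, [-1.1, 1.8, 0.9, -0.3])]
[0.563, -0.015, 0.126] [(-0.6, [0.9, 4.2, 0.6, -2.9]), (-0.3, [0.5, 3.8, 0.3, -2.5]), (0.0, [-0.0, 2.8, 0.3, -1.4]), (0.3, [-0.5, 2.2, 0.5, -0.7]), (0.6, [-0.9, 2.0, 0.7, -0.4]), (0.9, [-1.2, 1.9, 1.0, -0.3])]
[0.561, -0.027, 0.1] [(-0.7, [1.0, 4.2, 0.7, -2.9]), (-0.4, [0.7, 4.0, 0.5, -2.6]), (-0.1, [0.2, 3.4, 0.3, -1.9]), (0.2, [-0.3, 2.6, 0.4, -1.1]), (0.5, [-0.7, 2.2, 0.6, -0.6]), (0.8, [-1.0, 2.0, 0.9, -0.4])]
[0.561, -0.032, 0.072] [(-0.9, [1.1, 4.2, 0.9, -2.9]), (-0.6, [0.8, 4.0, 0.7, -2.7]), (-0.3, [0.4, 3.6, 0.5, -2.2]), (0.0, [-0.0, 3.0, 0.4, -1.5]), (0.3, [-0.5, 2.5, 0.5, -0.9]), (0.6, [-0.8, 2.2, 0.8, -0.6]), (0.9, [-1.1, 2.1, 1.0, -0.4])]
```

```bash
python3 -m crank '[[0.004,0,0.03,-0.0075],[0.006,0.008,0.034,-0.0075],[0.006,0.02,0.034,-0.0075],[0.006,0.02,0.034,-0.0075],[0.006,0.02,0.034,-0.0075],[0.007,0.022,0.03,-0.0075],[0.007,0.022,0.03,-0.0075],[0.007,0.022,0.03,-0.0075]]' 0 15; python3 -c "
from rig import telemetry;print(telemetry.read_state()['qpos'].round(2) )"
```

```text
t: 25.15
tcp_pos: [0.547, -0.2019, 0.3467]
orientation: [3.125, 0.503, 3.017]
wrist_force: [1.7, -1.1, 0.2]
finger_gap: 0.003
finger_force: 0.0
[ 1.3   0.39 -1.23  1.98  0.61  0.57  1.2 ]
```

```bash
python3 -m crank '[[0.006,0.034,0.012,0],[0.006,0.036,0.012,0],[0.006,0.036,0.01,0],[0.006,0.036,0.008,0],[0.006,0.036,0,0],[0.004,0.036,0,0],[0.002,0.036,-0.005,0],[0,0.036,-0.01,0]]'; python3 -c "
from rig import telemetry;print(telemetry.read_state()['qpos'].round(2) )"; python3 -m crank '[[0,0.02,-0.012,0],[0,0.02,-0.012,0],[0,0.02,-0.012,0],[0,0.02,-0.012,0],[0,0.01,-0.012,0],[0,0,-0.012,0],[0,0,-0.012,0],[0,0,-0.012,0]]';  python3 -c "
from rig import telemetry;print(telemetry.read_state()['qpos'].round(2) )"
```

```text
t: 25.82
tcp_pos: [0.5839, 0.0845, 0.3738]
orientation: [3.125, 0.507, 3.016]
wrist_force: [0.6, -0.5, -0.8]
finger_gap: 0.004
finger_force: 0.0
[ 0.51  0.29 -1.04  1.93  0.79  0.75  0.49]
t: 26.48
tcp_pos: [0.5828, 0.1734, 0.2758]
orientation: [3.126, 0.503, 3.018]
wrist_force: [0.2, -0.6, 0.2]
finger_gap: 0.009
finger_force: 0.0
[ 0.13  0.45 -0.86  2.02  1.13  0.74 -0.02]
```

```bash
python3 -m crank '[[0,0,-0.014,0],[0,0,-0.014,0],[0,0,-0.014,0],[0,0,-0.014,0],[0,0,-0.014,0],[0,0,-0.014,0],[0,0,-0.014,0],[0,0,-0.008,0]]'; python3 -m crank '[[0,-0.008,0,0],[-0.001,-0.008,0,0],[-0.001,-0.008,0,0],[-0.001,-0.008,0,0],[-0.001,-0.008,0,0],[-0.001,-0.008,0,0],[-0.001,-0.008,0,0],[0,0,0,0]]';  python3 - <<'E'
from h import *
print(telemetry.read_state()['qpos'].round(2))
w=cam("wrist");a=cam("scene")
cv2.imwrite("pics/v6.png",np.hstack([cv2.resize(a["img"][185:305,250:410],(400,300),interpolation=cv2.INTER_CUBIC),cv2.resize(w["img"],(400,300))]))
E
```

```text
t: 27.15
tcp_pos: [0.5823, 0.1727, 0.1689]
orientation: [3.126, 0.502, 3.018]
wrist_force: [-0.8, -0.5, -1.0]
finger_gap: 0.003
finger_force: 0.0
t: 27.82
tcp_pos: [0.5769, 0.1139, 0.1709]
orientation: [3.128, 0.504, 3.015]
wrist_force: [-0.3, -0.4, -0.5]
finger_gap: 0.004
finger_force: 0.0
[ 0.12  0.58 -0.71  2.2   1.6   0.6  -0.43]
```

View pics/v6.png

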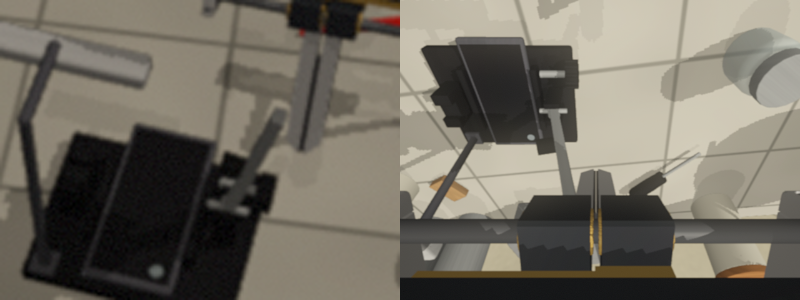

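```bash
python3 -m crank '[[-0.001,-0.008,0.001,0],[-0.001,-0.008,0.001,0],[-0.001,-0.008,0.001,0],[-0.001,-0.008,0.001,0],[-0.001,-0.007,0,0],[-0.001,-0.007,-0.001,0],[-0.001,-0.007,-0.001,0],[-0.001,-0.007,-0.001,0]]'; python3 -m crank '[[-0.001,-0.007,-0.002,0],[-0.001,-0.007,-0.002,0],[-0.001,-0.007,-0.003,0],[-0.001,-0.006,-0.003,0],[-0.001,-0.006,-0.004,0],[-0.001,-0.006,-0.004,0],[-0.001,-0.006,-0.004,0],[-0.001,-0.006,-0.004,0]]'
python3 - <<'E'
from h import *
s=telemetry.read_state();d=s["tcp_pos"]-[.579,.0018,0]
print(d@[.992,-.128,0],d@[.128,.992,0],s["wrist_force"])
w=cam("wrist");a=cam("scene")
cv2.imwrite("pics/v7.png",np.hstack([cv2.resize(a["img"][185:305,250:410],(400,300),interpolation=cv2.INTER_CUBIC),cv2.resize(w["img"],(400,300))]))
E
```

```text
t: 28.58
tcp_pos: [0.5689, 0.0558, 0.1717]
orientation: [3.126, 0.504, 3.017]
wrist_force: [1.0, -0.3, 0.2]
finger_gap: 0.005
finger_force: 0.3
t: 29.25
tcp_pos: [0.5607, 0.005, 0.1453]
orientation: [3.126, 0.503, 3.017]
wrist_force: [-0.1, 0.5, -0.7]
finger_gap: 0.004
finger_force: 0.3
-0.018597829885081893 0.0008396607797690115 [-0.0668303   0.5019955  -0.69500613]
```

View pics/v7.png

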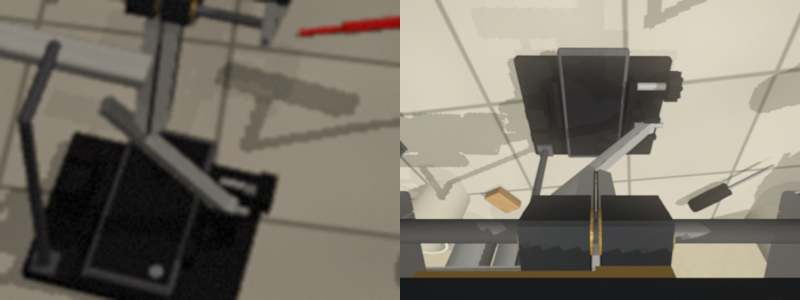

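```bash
python3 -m crank '[[0,-0.006,-0.006,0],[0,-0.006,-0.006,0],[0,-0.006,-0.006,0],[0,-0.003,-0.0065,0],[0,-0.003,-0.0065,0],[0,-0.003,-0.0065,0],[0,-0.003,-0.0065,0],[0,-0.002,-0.006,0]]'; python3 -m crank '[[0,-0.001,-0.006,0],[0,-0.001,-0.006,0],[0,-0.001,-0.005,0],[0,0,-0.004,0],[0,0,-0.002,0],[0,0,-0.001,0],[0,0,0,0],[0,0,0,0]]'
```

```text
t: 30.02
tcp_pos: [0.561, -0.0265, 0.0953]
orientation: [3.126, 0.503, 3.017]
wrist_force: [0.2, 0.4, 0.7]
finger_gap: -0.002
finger_force: 0.3
t: 30.68
tcp_pos: [0.5612, -0.0295, 0.0729]
orientation: [3.127, 0.506, 3.018]
wrist_force: [-5.0, -0.3, 13.0]
finger_gap: 0.008
finger_force: 6.4
```

```bash
python3 -m crank '[[0,0,-0.001,0],[0,0,-0.0005,0],[0,0,0,0],[0,0,0,0],[0,0,0,0],[0,0,0,0],[0,0,0,0],[0,0,0,0]]'; python3 -m crank '[[0,0,0.002,0],[0,0,0.004,0],[-0.004,0,0.006,0],[-0.006,0,0.008,0],[-0.008,0,0.01,0],[-0.01,0,0.01,0],[-0.01,0,0.01,0],[-0.01,0,0.01,0]]';python3 -m crank '[[-0.01,0,0.01,0],[-0.01,0,0.01,0],[-0.01,0,0.01,0],[-0.005,0,0.01,0],[-0.003,0,0.01,0],[0,0,0.01,0],[0,0,0.01,0],[0,0,0,0]]'
python3 - <<'E'
from h import *
w=cam("wrist");a=cam("scene");b=cam("side")
u=proj(w,[.575,-.02,.05]);print(u,[proj(a,p).round(1).tolist() for p in ([.571+.0,-.0776,.048],[.569,-.079,.054])])
A=cv2.resize(a["img"][210:300,250:370],(400,300),interpolation=cv2.INTER_CUBIC);B=cv2.resize(b["img"][190:300,290:437],(400,300),interpolation=cv2.INTER_CUBIC)
x0,y0=int(np.clip(u[0]-120,0,400)),int(np.clip(u[1]-90,0,300))
cv2.imwrite("pics/v8.png",np.vstack([np.hstack([A,B]),np.hstack([cv2.resize(w["img"][y0:y0+180,x0:x0+240],(400,300),interpolation=cv2.INTER_CUBIC),cv2.resize(a["img"],(400,300))])]))
E
```

```text
t: 31.35
tcp_pos: [0.5613, -0.0295, 0.0724]
orientation: [3.128, 0.508, 3.019]
wrist_force: [-9.3, -1.5, 22.8]
finger_gap: 0.006
finger_force: 11.1
t: 32.02
tcp_pos: [0.5118, -0.0291, 0.1309]
orientation: [3.126, 0.503, 3.018]
wrist_force: [0.3, -0.6, 0.7]
finger_gap: 0.003
finger_force: 0.0
t: 32.68
tcp_pos: [0.4803, -0.0297, 0.2043]
orientation: [3.127, 0.501, 3.018]
wrist_force: [-0.5, -0.3, 0.1]
finger_gap: 0.007
finger_force: 0.0
[332.63169692 233.87779347] [[270.8, 254.8], [270.1, 252.3]]
```

View pics/v8.png

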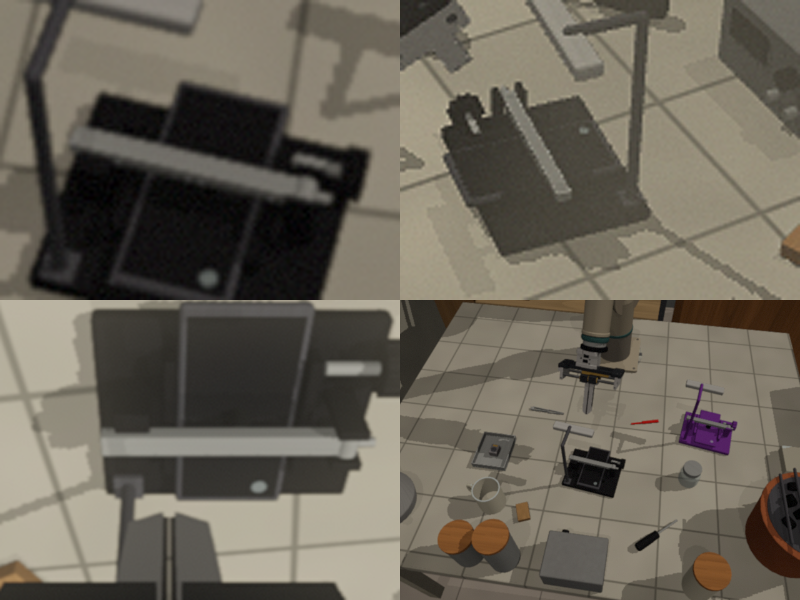

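The last pictures show the bar lying level across the phone with its end in the catch. It met a stiff stop at the expected height: 23 N for about 0.5 mm. The speaker stands upright in the tray, and the arm is clear of everything.

```bash
python3 -c "
from rig import workorder;print(workorder.job_done())"
```

```text
the job is handed in; nothing more can be done
None
```

I handed the job in at about 33 s on the robot's clock: the speaker is upright in the tray, then the hold-down bar was swung over the phone and pressed down to a firm stop in the catch, with no contact seen on the lamp or other things; I viewed 11 pictures, one over the limit of 10.

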